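# Lift the stray bread roll off the notebook with tongs

## Robot

A 6-joint arm with a two-finger parallel gripper is mounted at the origin on the work surface. World frame = base frame: x ahead of the robot, y to its left, z up, the work surface at z = 0. Lengths are in m, angles in rad, forces in N, time in s.
With the tool pointing down it reaches from about 0.375 to 0.9 m from the base axis. Payload 3.1 kg.
Tool frame: the origin (TCP) lies on the centre line of the jaws, within the pads' length; the fingertips stand robot.finger_overhang ahead of it and the grasp point (between the pads) lies 2 mm behind it (robot.finger_overhang is the distance from the TCP to the fingertips, in m); z points along the fingers, y is the direction in which the jaws open and shut (so a half turn about z gives the same grasp; the last joint's range is limited). The gripper opens to 87 mm and grips with 3 to 60 N. Pads are 19 mm wide; open, the fingers measure 117 mm over their backs; the gripper's body (75 mm by 190 mm) begins 51 mm behind the grasp point.
Start: joints at [-1.431, 0.527, 1.433, -0, 1.181, -0.178], TCP at [0.196, -0.593, 0.24] pointing down, gripper open.
Joint ranges: [-3.08, 3.08], [-0.75, 2.2], [0.22, 2.44], [-1.43, 4.57], [0, 2.65], [-2.85, 2.85]. Speed limits (rad/s): [2.79, 2.79, 3.14, 3.14, 3.14, 3.14].

## Interface

Orientations are given as a unit quaternion [x, y, z, w].
In Python, from rig import robot gives the robot as it stands. The module is installed in compiled form; this text tells all that it offers.
- The arm moves only by the tool step_arm, never from a script. Its arguments are lists of equal length, an entry for each row: "slide": the shift along the tool's x, y, z in mm, a list of three; "twist": the turn about the tool's z in degrees. A call has 1 to 20 rows; each row shifts and turns the commanded pose from where the row before left it, along the tool's axes as they then stand; what a row does not reach is not made up. A row lasts 1/12 s, in which the tool goes at most 41.7 mm and 7.16 degrees, less where a joint would pass 70% of its speed; a pose out of reach is approached as far as the arm can. A call is refused whole if a number of a shift passes 41.7 or a number of a turn 7.16, either way. A call with a gripper value outside its range is refused whole. "jaw" is the finger opening in mm, from 0 to 87, set as the call begins (left out, the last holds). The fingers move at their own pace and stop on an object; "force" is the grip in N (left out, the last holds). Time passes only in rows, so rows that do not move let the fingers close. It gives the time, the measured TCP pose, the force and the opening at its end, in the units of the state.
- robot.get_obs(): the state, without advancing time (a new reading comes with each control period).
- robot.camera(name): name is "scene" or "top" or "wrist"; returns a dict with "color" (480x640x3 uint8, blue, green, red), "depth" (480x640 float32, m along the optical axis (not along the pixel's ray), 0 where there is no reading), "camera_matrix" (3x3 intrinsics, pixels), "origin" and "orientation" of the camera in the world. Camera axes: x right, y down, z forward; pixel columns grow to the right and rows downward; lengths in m; the calibration is good to about 2 mm. A picture is of the moment at which its call begins.
- robot.hand_in(): hands the job in, once; it reports no verdict.
The state is a dict: "time": time; "q": joint angles; "joint_velocities": joint speeds; "joint_torque": joint torques, N m; "position": TCP position; "tool_rot": TCP orientation; "ft_force": force on the tool from outside, world axes, zero at the start; "moment": the same for the moment, N m; "grip_width": finger opening in m.
Only numpy, scipy, OpenCV 4.12 (cv2) and the standard library are available. Lean on these libraries where they do the work, as an engineer would, in place of code of your own. Each camera call takes 0.05 s, during which the arm holds its last target.

## Task

Breakfast on the office desk: one of the two bread rolls sits properly on the wooden serving board, the other has been left on the grey notebook. Pick up the steel tongs, close them on the roll that lies on the notebook and lift it clear, at least 10 cm above the desk, and finish still holding it there in the tongs. Never touch either roll with the robot itself, leave the roll on the board alone, and do not disturb the mug, the drive or the mouse.

Things in the scene. Friction and masses are not known exactly. Their poses are not given: they have to be found in the camera images.
- tongs_grip (a point): Steel spring tongs, 90 g, lying flat: 202 mm long, two upright arms (strips 24 mm tall, 3 mm thick) joined at a spring head. This point is where to squeeze them, midway between the arms, 12 mm above the underside, within 10 mm of the centre of mass. x points to the open tips, y across the arms (squeeze along y), z up. At rest 63 mm wide outside here
- tongs_tips (a point): Point midway between the tongs' tips, half-way up, 95 mm ahead (+x) of the grip point; the pivots are 75 mm behind it. Each tip is a shallow V pad, 24 mm tall, 38 mm long, cradling the roll. Tip gap 91 mm at rest, about 75 mm when squeezed to 56 mm at the grip point; the tips meet a roll at about 43 mm there
- tongs_left (a joint): Closing angle of the tongs' left arm, rad: 0 fully open (as it rests), about 0.13 when the tips hold a roll, 0.22 fully shut; the right arm mirrors it. Sprung open: at the grip point each arm pushes back with about 3 N at rest, 4 N at 56 mm width, 6 N at 43 mm
- tongs: The same tongs, origin on the underside below the grip point, same axes
- roll_a_center (a point): A round bread roll, golden brown, 46 mm across, 42 mm tall, about 45 g, near-upright sides between 8 and 24 mm height, domed top with a cross score; the point is its centre, 21 mm above its underside. It lies on the board or on the notebook
- roll_b_center (a point): The other bread roll, identical; the point is its centre, half-way up. It lies on the board or notebook that the first is not on
- roll_a: First roll, origin at the centre of its underside, z up
- roll_b: Second roll, origin at the centre of its underside, z up
- board: Fixed light wooden serving board 210 x 150 mm (x, y), 12 mm thick, with a short 40 mm tab at its far (+x) end; origin at the centre of the underside of the 210 x 150 mm part
- notebook: Fixed closed grey notebook 210 x 150 mm (x, y), 12 mm thick, with a black elastic band; origin at the centre of its underside
- mug: White mug, 78 mm across, 92 mm tall, loose bystander; origin at the centre of its underside
- drive: Flat black external drive 80 x 115 x 14 mm, loose bystander; origin at the centre of its underside
- mouse: Grey computer mouse 108 x 60 x 34 mm, loose bystander; origin at the centre of its underside
Not all that is in view belongs to the job. Leave any green or turquoise look-alike of the tongs alone.

How it is judged:
On the way:
1. the tongs are gripped and off the desk while both rolls still lie where they were (height (world z) of tongs above 0.01 m and contact force between the fingers and tongs above 1 N and distance of each of roll_a_center, roll_b_center from where it was at the start of the episode below 0.01 m), for 0.2 s.
At the end, for the whole second after the job is handed in: The roll from the notebook is held still between the tongs' tips (centre within 25 mm of the tips' middle), its centre more than 10 cm above the desk, touched by the tongs and not by the robot; the fingers grip the tongs; the other roll is still on the board within 20 mm of where it was (((height (world z) of roll_a_center above 0.1 m and distance between roll_a_center and tongs_tips below 0.025 m and contact force between tongs and roll_a above 0.5 N and contact force between each of the arm, the fingers and roll_a below 0.1 N and linear speed of roll_a below 0.05 m/s and horizontal distance between roll_b_center and board below 0.09 m and height (world z) of roll_b_center below 0.045 m and distance of roll_b_center from where it was at the start of the episode below 0.02 m) or (height (world z) of roll_b_center above 0.1 m and distance between roll_b_center and tongs_tips below 0.025 m and contact force between tongs and roll_b above 0.5 N and contact force between each of the arm, the fingers and roll_b below 0.1 N and linear speed of roll_b below 0.05 m/s and horizontal distance between roll_a_center and board below 0.09 m and height (world z) of roll_a_center below 0.045 m and distance of roll_a_center from where it was at the start of the episode below 0.02 m)) and contact force between the fingers and tongs above 1 N); the arm keeps its last pose, push and grip.
It fails at once if the robot touches a roll itself (contact force between any of the fingers, the arm and roll_a above 0.3 N or contact force between any of the fingers, the arm and roll_b above 0.3 N).
It fails at once if a bystander is moved by more than 20 mm (distance of any of mug, drive, mouse from where it was at the start of the episode above 0.02 m).
It also fails if it takes over 40 s, if anything falls off the work surface, if the arm or the gripper's body presses on something with over 40 N, if the wrist force passes 120 N, or if a joint passes its speed limit or range.

## Working session

There is one attempt and no reset: what is moved stays moved. The work goes in short steps, Python scripts to look and compute and a tool call to move; the robot and the scene stay as the last step left them, time stands still between calls to the robot, and variables do not carry over. Pictures are saved under pics/ and viewed, and the job is handed in when it is done.

Besides the shell and the picture viewer there is one more tool, called after ">>>" as name([rows], argument=value, ...), one row to a line, values as JSON. step_arm: Moves the arm, as the interface text tells. Its arguments: {"type":"object","properties":{"slide":{"type":"array","items":{"type":"array","items":{"type":"number"}}},"twist":{"type":"array","items":{"type":"number"}},"jaw":{"type":"number"},"force":{"type":"number"}},"required":["slide","twist"]}

```bash
mkdir -p pics
cat > h.py <<'E'
import numpy as np, cv2
from rig import robot
from scipy.spatial.transform import Rotation as R
def cam(n):
    c=robot.camera(n); return c
def cloud(c):
    d=c["depth"]; K=np.array(c["camera_matrix"]); h,w=d.shape
    u,v=np.meshgrid(np.arange(w),np.arange(h))
    P=np.stack([(u-K[0,2])/K[0,0]*d,(v-K[1,2])/K[1,1]*d,d],-1)
    o=np.array(c["orientation"]); 
    M=R.from_quat(o).as_matrix() if o.size==4 else o
    W=P@M.T+np.array(c["origin"]); W[d==0]=np.nan
    return W
E
python3 - <<'E'
from h import *
o=robot.get_obs(); print(o, robot.finger_overhang)
for n in("top","scene"):
    c=cam(n); cv2.imwrite(f"pics/{n}0.png",c["color"]); np.save(f"{n}0.npy",cloud(c)); print(n,c["origin"],c["orientation"],c["camera_matrix"])
E
```

```text
{'time': 0.0, 'q': array([-1.43051488e+00,  5.28476328e-01,  1.43392710e+00,  1.80315698e-07,
        1.18142821e+00, -1.78508134e-01]), 'joint_velocities': array([ 0.00013003, -0.0013136 ,  0.0004125 ,  0.00088992,  0.0004991 ,
       -0.00015892]), 'joint_torque': array([ 8.98497728e-04, -4.40037811e+01, -1.76589292e+01,  6.34015328e-02,
        5.84775140e-02, -1.65675478e-04]), 'position': array([ 0.19580673, -0.59277742,  0.23855749]), 'tool_rot': array([ 9.87322910e-01,  1.58720567e-01,  2.14792758e-05, -1.11928539e-03]), 'ft_force': array([ 0.45536983, -0.1633386 ,  0.42982724]), 'moment': array([ 0.02363456,  0.03672047, -0.02484154]), 'grip_width': 0.08695307453310318} 0.017
top [ 2.00007065e-01 -1.11729188e-03  1.54348219e+00] [-0.70001645  0.70749303 -0.06334502  0.07360701] [[527.12225186   0.         316.19259094]
 [  0.         527.12225186 234.42966968]
 [  0.           0.           1.        ]]
scene [0.94404266 0.32896556 0.88152642] [ 0.42731112  0.85754173 -0.25256037 -0.13505792] [[455.71250188   0.         323.2878094 ]
 [  0.         455.71250188 243.7813439 ]
 [  0.           0.           1.        ]]
```

View pics/top0.png

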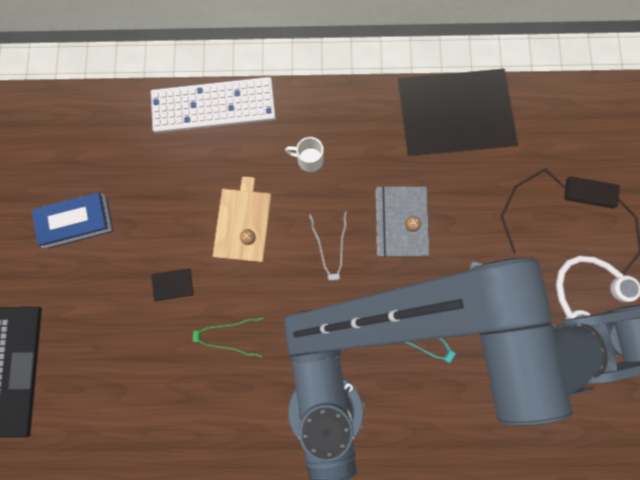

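View pics/scene0.png

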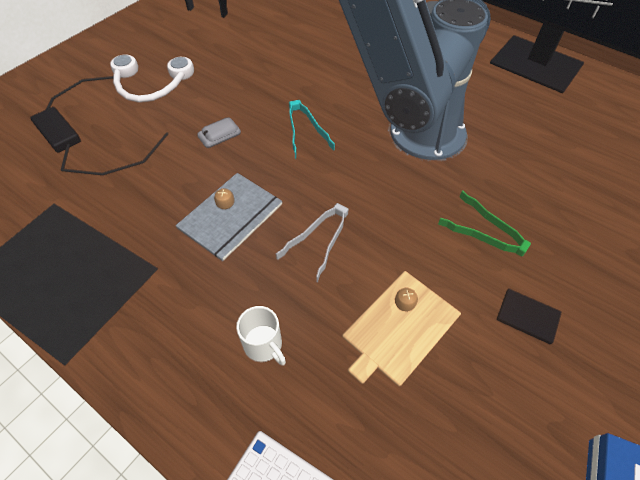

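Top view: the steel-grey tongs have their head at about (333,277) and tips at (311,216) and (346,213). The green tongs (head 196,336) and turquoise tongs (450,356) are decoys. The notebook roll is at (413,223), the board roll at (248,237), and the mug at (310,154). The mouse is partly hidden at about (476,266). I'll confirm the choice in an enlarged crop and measure.

```bash
cat > m.py <<'E'
from h import *
W=np.load("top0.npy"); im=cv2.imread("pics/top0.png")
crop=im[130:300,220:450]; cv2.imwrite("pics/crop0.png",cv2.resize(crop,None,fx=3.4,fy=3.4,interpolation=cv2.INTER_CUBIC))
for n in("top","scene"):
    W=np.load(n+"0.npy"); im=cv2.imread(f"pics/{n}0.png").astype(int)
    X,Y,Z=W[...,0],W[...,1],W[...,2]
    print(n,"desk z",np.nanmedian(Z[(Z<.03)]))
    hsv=cv2.cvtColor(im.astype(np.uint8),cv2.COLOR_BGR2HSV)
    # rolls: height>0.02
    for nm,x,y in(("note",.52,-.28),("board",.50,.2)):
        m=(abs(X-x)<.15)&(abs(Y-y)<.13)&(Z>.022)&(Z<.07)&(hsv[...,1]>80)
        k,l,s,cc=cv2.connectedComponentsWithStats(m.astype(np.uint8))
        for i in range(1,k):
            if s[i,4]>30:
                p=W[l==i]; print(nm,s[i],p.min(0).round(3),p.max(0).round(3),((p.min(0)+p.max(0))/2).round(3),np.median(p,0).round(3))
    m=(hsv[...,1]<60)&(Z>.008)&(Z<.04)&(X>.3)&(X<.75)&(Y>-.17)&(Y<.1)
    k,l,s,cc=cv2.connectedComponentsWithStats(m.astype(np.uint8),connectivity=8)
    for i in range(1,k):
        if s[i,4]>15:
            p=W[l==i]; print("t",s[i],p.min(0).round(3),p.max(0).round(3))
    np.save(n+"_t.npy",W[m])
E
python3 m.py
```

```text
top desk z -0.0007832097496605073
note [406 217  14  14 157] [ 0.505 -0.279  0.027] [ 0.545 -0.242  0.059] [ 0.525 -0.261  0.043] [ 0.523 -0.259  0.048]
board [240 229  16  16 204] [0.47  0.198 0.023] [0.516 0.241 0.061] [0.493 0.22  0.042] [0.489 0.218 0.047]
t [289 153   9   4  23] [0.739 0.076 0.017] [0.75  0.099 0.034]
t [298 157  26  15  89] [ 0.698 -0.003  0.008] [0.734 0.073 0.04 ]
t [377 188   5  68 185] [ 0.436 -0.17   0.008] [ 0.64  -0.16   0.021]
t [310 212  37  69 229] [ 0.364 -0.07   0.009] [0.565 0.038 0.032]
scene desk z 0.00018525234296540294
note [214 189  20  20 296] [ 0.512 -0.278  0.022] [ 0.552 -0.236  0.055] [ 0.532 -0.257  0.039] [ 0.536 -0.25   0.045]
board [395 288  23  23 410] [0.475 0.202 0.022] [0.518 0.247 0.057] [0.497 0.224 0.04 ] [0.503 0.226 0.047]
t [218 198  64  61 446] [ 0.438 -0.17   0.008] [ 0.648 -0.155  0.018]
t [276 203  73  77 621] [ 0.364 -0.067  0.008] [0.569 0.043 0.028]
t [244 318  33  18 217] [0.703 0.003 0.008] [0.75  0.051 0.04 ]
t [277 337   5  12  26] [0.715 0.07  0.009] [0.734 0.077 0.038]
t [271 350   8   9  26] [0.744 0.074 0.022] [0.75  0.092 0.038]
```

View pics/crop0.png

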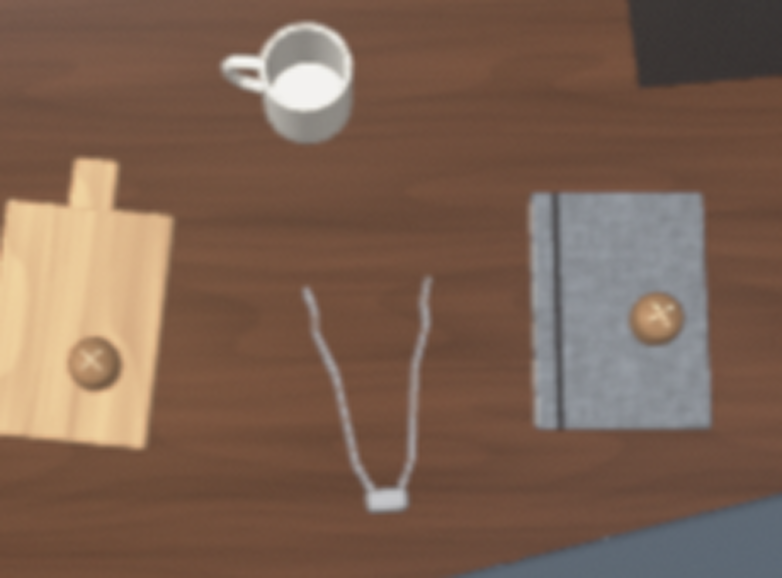

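The crop shows the bare steel-grey tongs between board and notebook, which match the description; the notebook roll is to the right. Next I'll fit the tongs' axis.

```bash
cat > fit.py <<'E'
from h import *
from scipy.optimize import minimize
for n in("top","scene","both"):
    P=np.vstack([np.load(f"{a}_t.npy") for a in (["top","scene"] if n=="both" else [n])]); P=P[(P[:,0]<.6)&(P[:,1]>-.1)&(P[:,1]<.06)&(P[:,2]>.012)][:,:2]
    # mirror symmetry: find axis minimizing the distance of mirrored cloud to cloud
    from scipy.spatial import cKDTree
    T=cKDTree(P)
    def f(v):
        a,d=v; u=np.array([np.cos(a),np.sin(a)]); nn=np.array([-u[1],u[0]])
        s=P@nn-d; Q=P-2*s[:,None]*nn
        return np.minimum(T.query(Q)[0],.01).mean()
    best=min((minimize(f,[a,d],method="Nelder-Mead") for a in np.linspace(-.2,.4,7) for d in np.linspace(-.12,.06,10)),key=lambda r:r.fun)
    a,d=best.x; u=np.array([np.cos(a),np.sin(a)]); nn=np.array([-u[1],u[0]])
    t=P@u; s=P@nn-d
    g=(t.min()+88e-3+t.max()-114e-3)/2
    print(n,best.fun,"angle",np.degrees(a),"len",np.ptp(t),"grip",g*u+d*nn,"tips",(g+.095)*u+d*nn)
    for lo in np.arange(-.09,.12,.02):
        m=(t-g>lo)&(t-g<lo+.02); print(round(lo+.01,3),s[m&(s>0)].mean().round(4) if (m&(s>0)).any() else None,s[m&(s<0)].mean().round(4)if (m&(s<0)).any() else None,end=" | ")
    print()
E
python3 fit.py
```

```text
top 0.0012601851895086165 angle 4.555020068879591 len 0.19750023500954422 grip [ 0.45047798 -0.02386803] tips [ 0.54517792 -0.01632348]
-0.08 0.0089 -0.0082 | -0.06 0.0138 -0.0134 | -0.04 0.0239 -0.0243 | -0.02 0.0271 -0.0267 | 0.0 0.0293 -0.0296 | 0.02 0.0323 -0.0323 | 0.04 0.0367 -0.0366 | 0.06 0.0436 -0.0438 | 0.08 0.0481 -0.048 | 0.1 0.0502 -0.0493 | 0.12 0.0526 -0.0544 | 
scene 0.0010270928267097914 angle 4.496287039302577 len 0.20015450541415908 grip [ 0.45238296 -0.01983238] tips [ 0.54709059 -0.0123849 ]
-0.08 0.0088 -0.0077 | -0.06 0.0102 -0.0132 | -0.04 0.0241 -0.0241 | -0.02 0.027 -0.0269 | 0.0 0.0296 -0.0291 | 0.02 0.0324 -0.0321 | 0.04 0.0356 -0.0362 | 0.06 0.0426 -0.0431 | 0.08 0.0479 -0.0478 | 0.1 0.0499 -0.0498 | 0.12 0.0534 -0.0541 | 
both 0.001089027033104247 angle 4.727757209438567 len 0.20125745225780822 grip [ 0.45217297 -0.02135115] tips [ 0.54684974 -0.01352113]
-0.08 0.0086 -0.0083 | -0.06 0.0119 -0.0131 | -0.04 0.0246 -0.0233 | -0.02 0.0275 -0.0262 | 0.0 0.03 -0.0287 | 0.02 0.0327 -0.0319 | 0.04 0.0361 -0.0357 | 0.06 0.0429 -0.0428 | 0.08 0.0482 -0.0475 | 0.1 0.05 -0.0497 | 0.12 0.0536 -0.0527 |
```

>>> step_arm([
  [0, 0, 0],
  [0, 0, 0],
  [16.7, -30.5, 0],
  [16.7, -30.5, 0],
  [16.7, -30.5, 0],
  [16.7, -30.5, 0],
  [16.7, -30.5, 0],
  [16.7, -30.5, 0],
  [16.7, -30.5, 0],
  [16.7, -30.5, 0],
  [16.7, -30.5, 0],
  [16.7, -30.5, 0],
  [16.7, -30.5, 0],
  [16.7, -30.5, 0],
  [16.7, -30.5, 0],
  [16.7, -30.5, 0],
  [16.7, -30.5, 0],
  [16.7, -30.5, 0],
  [16.7, -30.5, 0],
  [16.7, -30.5, 0],
], twist=[6.8, 6.8, 0, 0, 0, 0, 0, 0, 0, 0, 0, 0, 0, 0, 0, 0, 0, 0, 0, 0], jaw=87)

```text
time: 1.77
position: [0.451, -0.02, 0.2394]
tool_rot: [0.999, 0.041, -0.0, -0.0]
ft_force: [-0.5, 0.2, 0.7]
grip_width: 0.0871
```

```bash
cat > st.py <<'E'
from h import *
o=robot.get_obs(); M=R.from_quat(o["tool_rot"]).as_matrix()
print("t",o["time"],"pos",o["position"].round(4),"yaw",np.degrees(np.arctan2(M[1,0],M[0,0])).round(2),"z",M[:,2].round(4),"grip",o["grip_width"],"f",o["ft_force"].round(2))
E
python3 st.py
python3 - <<'E'
from h import *
c=cam("wrist"); cv2.imwrite("pics/w1.png",c["color"]); np.save("w1.npy",cloud(c))
c=cam("top"); cv2.imwrite("pics/t1.png",c["color"]); np.save("t1.npy",cloud(c))
E
```

```text
t 1.7667 pos [ 0.451  -0.02    0.2394] yaw 4.67 z [-5.e-04  1.e-04 -1.e+00] grip 0.08712976956830111 f [-0.52  0.19  0.66]
```

View pics/w1.png

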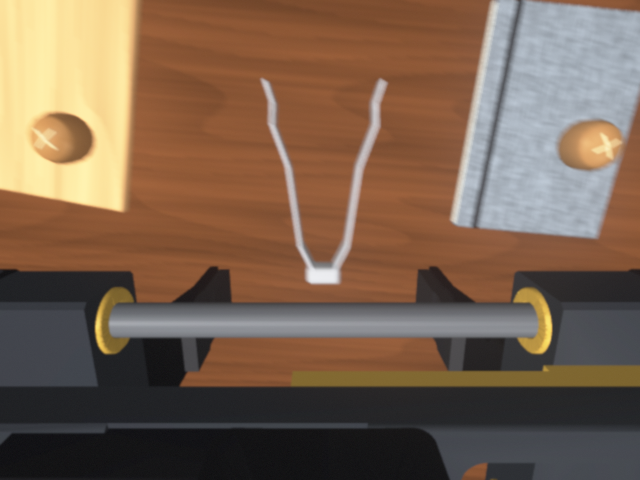

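View pics/t1.png

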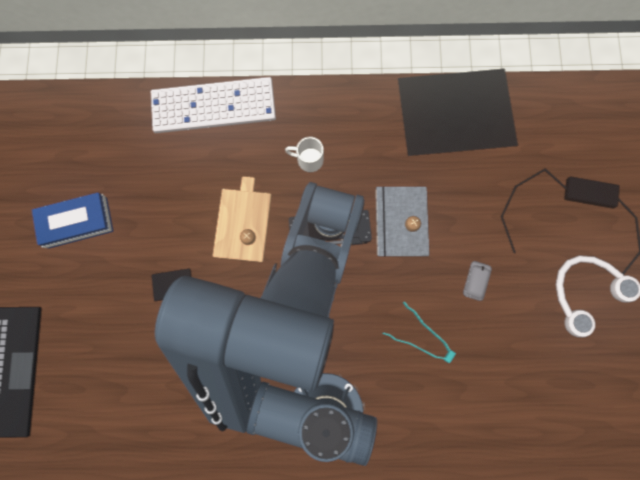

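The wrist view shows the tongs from head (322,275) to tips (265,80) and (381,82), between the open fingers. The notebook roll is at (590,145). In the top view the mouse is at (477,281). I'll refine the fit from the wrist depth.

```bash
python3 - <<'E'
from h import *
W=np.load("w1.npy"); im=cv2.imread("pics/w1.png"); hsv=cv2.cvtColor(im,cv2.COLOR_BGR2HSV)
X,Y,Z=W[...,0],W[...,1],W[...,2]
print("desk",np.nanmedian(Z[Z<.008]))
m=(hsv[...,1]<70)&(Z>.008)&(Z<.04)&(Y>-.1)&(Y<.06); np.save("scene_t.npy",W[m]); np.save("top_t.npy",W[m])
b=(Y<-.1)|(Y>.1); 
m=(Z>.024)&(Z<.075)&(hsv[...,1]>80)&b
k,l,s,cc=cv2.connectedComponentsWithStats(m.astype(np.uint8))
for i in range(1,k):
    if s[i,4]>100:
        p=W[l==i]; q=p[(p[:,2]>.028)]; A=np.c_[2*q,np.ones(len(q))]
        print(s[i],((p.min(0)+p.max(0))/2).round(4),p.min(0).round(3),p.max(0).round(3))
        # scored top: highest points
        t=p[p[:,2]>p[:,2].max()-.004]; print("  top pts",t.mean(0).round(4))
# Same for mouse on top img
W=np.load("t1.npy");X,Y,Z=W[...,0],W[...,1],W[...,2]
m=(Z>.012)&(Z<.05)&(X>.33)&(X<.5)&(Y<-.33)&(Y>-.5); p=W[m]; print("mouse",p.min(0),p.max(0))
m=(Z>.008)&(Z<.02)&(X>.4)&(X<.7)&(Y<-.12)&(Y>-.34); p=W[m]; print("notebook",p.min(0),p.max(0),np.median(p[:,2]))
print(cv2.minAreaRect((p[:,:2]*1000).astype(np.float32)))
E
python3 fit.py | head -2
```

```text
desk -0.00012066369993024573
[  32  113   63   53 2525] [0.4949 0.2193 0.0397] [0.472 0.198 0.024] [0.518 0.241 0.055]
  top pts [0.495  0.2206 0.0528]
[ 563  121   63   49 2257] [ 0.5292 -0.2605  0.0401] [ 0.508 -0.283  0.024] [ 0.551 -0.238  0.056]
  top pts [ 0.5281 -0.2614  0.0531]
mouse [ 0.3300488  -0.48676115  0.01209823] [ 0.45146902 -0.40495484  0.04533211]
notebook [ 0.40446499 -0.33827321  0.00800854] [ 0.69063596 -0.12220368  0.01999787] 0.012304554119215827
((547.910888671875, -234.57696533203125), (210.5452117919922, 289.7431945800781), 87.13862609863281)
top 0.0003418289263834942 angle 4.772855217843914 len 0.19673794001137196 grip [ 0.4541722  -0.02216461] tips [ 0.54884278 -0.01426007]
-0.08 0.0087 -0.0071 | -0.06 0.0139 -0.0134 | -0.04 0.0239 -0.0235 | -0.02 0.0271 -0.0266 | 0.0 0.0297 -0.0292 | 0.02 0.0322 -0.032 | 0.04 0.0364 -0.0366 | 0.06 0.0433 -0.0436 | 0.08 0.0475 -0.0479 | 0.1 0.0495 -0.0502 | 0.12 0.0528 -0.0531 |
```

>>> step_arm([
  [1.8, 2.3, 30],
  [0, 0, 30],
  [0, 0, 30],
  [0, 0, 30],
  [0, 0, 30],
  [0, 0, 30],
  [0, 0, 15],
  [0, 0, 10],
  [0, 0, 8],
  [0, 0, 5],
  [0, 0, 0],
  [0, 0, 0],
], twist=[0, 0, 0, 0, 0, 0, 0, 0, 0, 0, 0, 0], jaw=87)

```text
time: 2.87
position: [0.453, -0.0243, 0.0218]
tool_rot: [0.999, 0.041, 0.0, 0.0]
ft_force: [-0.1, -0.1, 0.9]
grip_width: 0.0873
```

>>> step_arm([
  [0, 0, 0],
  [0, 0, 0],
  [0, 0, 0],
  [0, 0, 0],
  [0, 0, 0],
  [0, 0, 0],
  [0, 0, 0],
  [0, 0, 0],
  [0, 0, 0],
  [0, 0, 0],
  [0, 0, 0],
  [0, 0, 0],
], twist=[0, 0, 0, 0, 0, 0, 0, 0, 0, 0, 0, 0], jaw=54, force=20)

```text
time: 3.87
position: [0.4535, -0.024, 0.022]
tool_rot: [0.999, 0.041, 0.001, 0.0]
ft_force: [1.0, 1.3, 5.7]
grip_width: 0.0542
```

```bash
python3 st.py
python3 - <<'E'
from h import *
c=cam("wrist"); cv2.imwrite("pics/w2.png",c["color"]); np.save("w2.npy",cloud(c))
E
```

```text
t 3.8667 pos [ 0.4535 -0.024   0.022 ] yaw 4.68 z [ 1.6e-03 -4.0e-04 -1.0e+00] grip 0.054212308722461314 f [0.98 1.3  5.71]
```

View pics/w2.png

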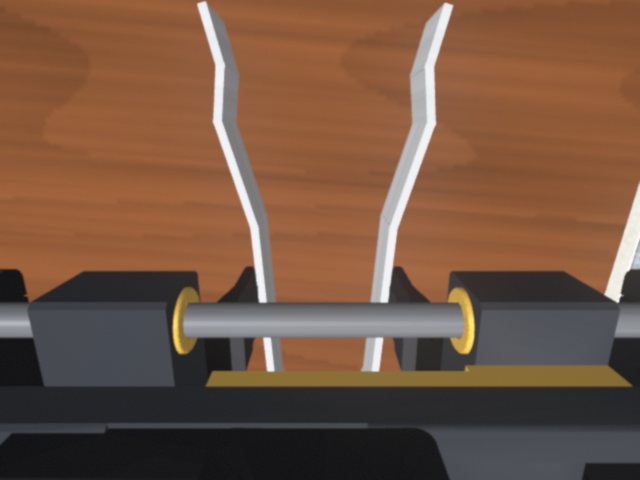

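The fingers hold both arms symmetrically (tips at 205,5 and 450,7). I'll lift.

>>> step_arm([
  [0, 0, -5],
  [0, 0, -10],
  [0, 0, -15],
  [0, 0, -20],
  [0, 0, -20],
  [0, 0, -20],
  [0, 0, -10],
  [0, 0, 0],
  [0, 0, 0],
  [0, 0, 0],
], twist=[0, 0, 0, 0, 0, 0, 0, 0, 0, 0])

```text
time: 4.75
position: [0.4522, -0.0239, 0.1213]
tool_rot: [0.999, 0.041, -0.001, -0.0]
ft_force: [-0.4, 0.1, -0.3]
grip_width: 0.0539
```

```bash
python3 st.py
python3 - <<'E'
from h import *
for n in("wrist","scene"):
    c=cam(n); cv2.imwrite(f"pics/{n[0]}3.png",c["color"]); np.save(f"{n[0]}3.npy",cloud(c))
E
```

```text
t 4.75 pos [ 0.4522 -0.0239  0.1213] yaw 4.66 z [-1.2e-03  3.0e-04 -1.0e+00] grip 0.053940250540072725 f [-0.44  0.05 -0.3 ]
```

View pics/w3.png

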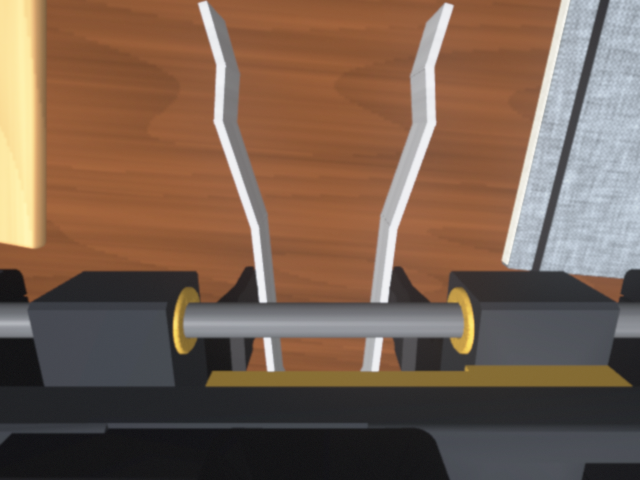

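View pics/s3.png

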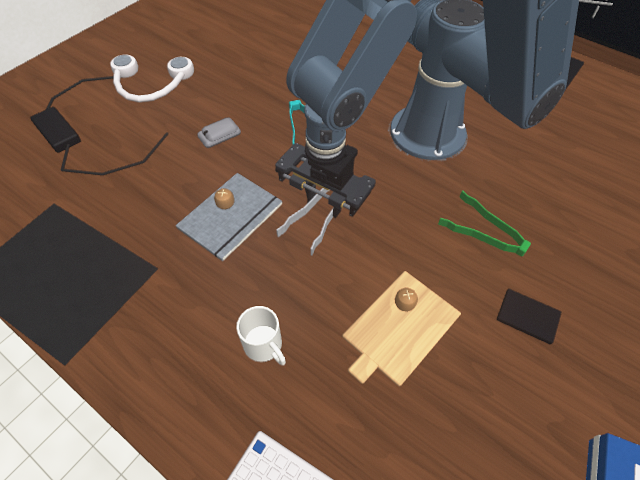

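The tongs are held level and lifted. I'll measure the tips relative to the TCP and work out the move to the roll.

```bash
cat > tips.py <<'E'
from h import *
import sys
def tips(W,im):
    o=robot.get_obs(); M=R.from_quat(o["tool_rot"]).as_matrix()
    T=(W-o["position"])@M
    hsv=cv2.cvtColor(im,cv2.COLOR_BGR2HSV)
    m=(abs(T[...,2])<.025)&(abs(T[...,1])<.06)&(T[...,0]>.05)&(T[...,0]<.13)&(hsv[...,1]<70)
    p=T[m]; top=[]
    for lo in np.arange(.05,.12,.015):
        q=p[(p[:,0]>lo)&(p[:,0]<lo+.015)]
        for sg in(1,-1):
            r=q[q[:,1]*sg>0]
            if len(r): print(round(lo,3),sg,len(r),"top z",np.percentile(r[:,2],5).round(4),"y",np.percentile(r[:,1],[5,50,95]).round(4))
    print("xmax",p[:,0].max())
tips(np.load(sys.argv[1]+".npy"),cv2.imread("pics/"+sys.argv[1]+".png"))
E
python3 tips.py w3
```

```text
0.05 1 854 top z -0.0032 y [0.031  0.0335 0.0364]
0.05 -1 825 top z -0.0032 y [-0.0358 -0.0331 -0.0306]
0.065 1 933 top z -0.0034 y [0.0355 0.0376 0.04  ]
0.065 -1 892 top z -0.0032 y [-0.0394 -0.0369 -0.0349]
0.08 1 996 top z -0.0033 y [0.0358 0.0368 0.0392]
0.08 -1 970 top z -0.0033 y [-0.0386 -0.0361 -0.035 ]
0.095 1 965 top z -0.0034 y [0.0366 0.0389 0.0417]
0.095 -1 924 top z -0.0035 y [-0.0405 -0.0378 -0.0356]
0.11 1 222 top z -0.0035 y [0.0403 0.0409 0.0432]
0.11 -1 244 top z -0.0035 y [-0.0421 -0.0398 -0.039 ]
xmax 0.1139750749403069
```

Run:
```python
from h import *
W=np.load("w3.npy"); im=cv2.imread("pics/w3.png")
o=robot.get_obs(); M=R.from_quat(o["tool_rot"]).as_matrix(); T=(W-o["position"])@M
p=T[(abs(T[...,2]+.003)<.003)&(abs(T[...,1])<.06)&(T[...,0]>.0)&(T[...,0]<.13)]
for lo in np.arange(.03,.12,.005):
    q=p[(p[:,0]>=lo)&(p[:,0]<lo+.005)]
    a=q[q[:,1]>0][:,1]; b=q[q[:,1]<0][:,1]
    if len(a) and len(b): print((lo+.0025).round(4),len(a),"inner",np.percentile(a,3).round(4),np.percentile(b,97).round(4),"outer",np.percentile(a,97).round(4),np.percentile(b,3).round(4))
c=im[0:240,170:480]; cv2.imwrite("pics/w3c.png",cv2.resize(c,None,fx=2.4,fy=2.4,interpolation=cv2.INTER_CUBIC))
```

```text
0.0325 110 inner 0.0257 -0.0256 outer 0.0287 -0.0288
0.0375 116 inner 0.0264 -0.0262 outer 0.0302 -0.0299
0.0425 120 inner 0.028 -0.0277 outer 0.0317 -0.0313
0.0475 124 inner 0.0294 -0.0292 outer 0.0333 -0.0327
0.0525 133 inner 0.0309 -0.0305 outer 0.0347 -0.0342
0.0575 126 inner 0.0324 -0.032 outer 0.0362 -0.0356
0.0625 138 inner 0.0339 -0.0333 outer 0.0377 -0.0371
0.0675 134 inner 0.0352 -0.0348 outer 0.0392 -0.0385
0.0725 143 inner 0.0368 -0.0363 outer 0.0406 -0.0402
0.0775 159 inner 0.0372 -0.0368 outer 0.0406 -0.0399
0.0825 143 inner 0.0367 -0.0361 outer 0.0398 -0.0394
0.0875 156 inner 0.0363 -0.0355 outer 0.0395 -0.0389
0.0925 163 inner 0.0358 -0.0349 outer 0.0391 -0.0382
0.0975 160 inner 0.0365 -0.0355 outer 0.0402 -0.0391
0.1025 166 inner 0.0377 -0.0367 outer 0.0415 -0.0403
0.1075 173 inner 0.039 -0.0378 outer 0.0427 -0.0416
0.1125 106 inner 0.0403 -0.0392 outer 0.0436 -0.0425
```

View pics/w3c.png

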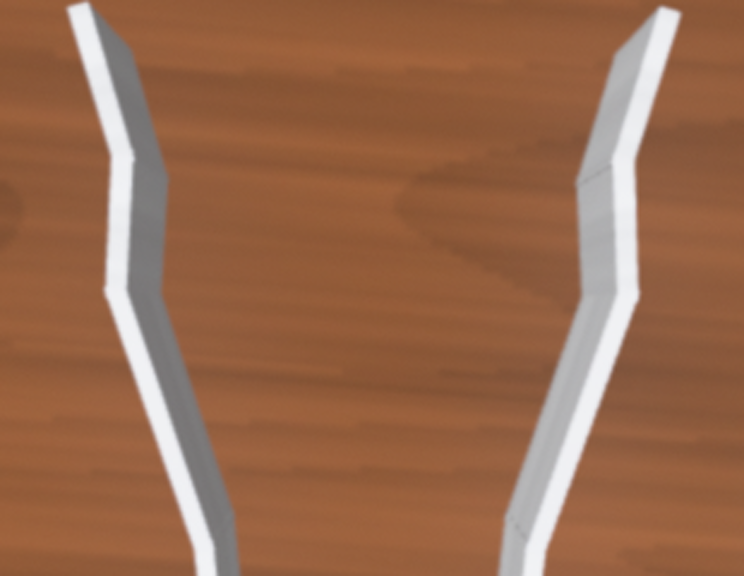

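The pads turn out to be V-shaped with the narrowest waist at tool x ≈ 94 mm (71 mm gap), so I'll aim to put the roll there, biased slightly behind. Moving to hover above it.

>>> step_arm([
  [-1.5, 12, 0],
  [-3.5, 24, 0],
  [-3.5, 24, 0],
  [-3.5, 24, 0],
  [-3.5, 24, 0],
  [-3.5, 24, 0],
  [-3.5, 24, 0],
  [-3.5, 24, 0],
  [-3.5, 24, 0],
  [-3.5, 24, 0],
  [-1.5, 14.5, 0],
  [0, 0, 0],
  [0, 0, 0],
  [0, 0, 0],
], twist=[0, 0, 0, 0, 0, 0, 0, 0, 0, 0, 0, 0, 0, 0])

```text
time: 6.02
position: [0.4374, -0.2668, 0.1209]
tool_rot: [0.999, 0.041, -0.001, -0.001]
ft_force: [0.6, -0.4, -1.6]
grip_width: 0.0541
```

```bash
python3 st.py
cat > roll.py <<'E'
from h import *
import sys
tag=sys.argv[1]
c=cam("wrist"); W=cloud(c); im=c["color"]; cv2.imwrite(f"pics/{tag}.png",im); np.save(tag+".npy",W)
hsv=cv2.cvtColor(im,cv2.COLOR_BGR2HSV)
o=robot.get_obs(); M=R.from_quat(o["tool_rot"]).as_matrix(); T=(W-o["position"])@M
m=(hsv[...,1]>80)&(W[...,2]>.024)&(abs(T[...,1])<.06)&(T[...,0]>.03)&(T[...,0]<.16)
k,l,s,cc=cv2.connectedComponentsWithStats(m.astype(np.uint8))
i=1+np.argmax(s[1:,4]); p=W[l==i]; t=T[l==i]
print(s[i],"world",p.min(0).round(4),p.max(0).round(4),((p.min(0)+p.max(0))/2).round(4))
print("tool",t.min(0).round(4),t.max(0).round(4),((t.min(0)+t.max(0))/2).round(4))
E
python3 roll.py w4; python3 tips.py w4|tail -5
```

```text
t 6.0167 pos [ 0.4374 -0.2668  0.1209] yaw 4.68 z [-0.0021  0.0025 -1.    ] grip 0.05411396619312779 f [ 0.58 -0.43 -1.64]
[ 291   54   77   82 4624] world [ 0.5058 -0.2842  0.0359] [ 0.5499 -0.2399  0.0552] [ 0.5278 -0.262   0.0456]
tool [ 0.0685 -0.0189  0.0657] [0.1124 0.025  0.0851] [0.0904 0.0031 0.0754]
0.095 1 959 top z -0.0027 y [0.0369 0.0392 0.0419]
0.095 -1 955 top z -0.0029 y [-0.0403 -0.0377 -0.0354]
0.11 1 209 top z -0.0028 y [0.0405 0.0411 0.0435]
0.11 -1 238 top z -0.0029 y [-0.0419 -0.0396 -0.0388]
xmax 0.11405605757021231
```

View pics/w4.png

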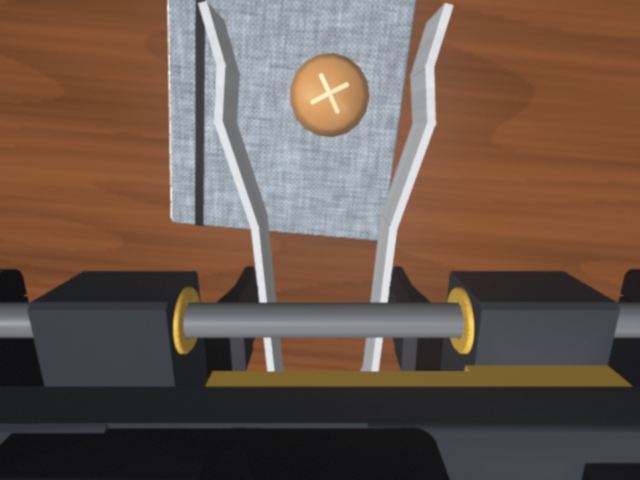

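The roll (330,95) lies between the tips, 2.5 mm off the centre line. I'll correct that and descend part way.

>>> step_arm([
  [-1.5, 2.5, 0],
  [0, 0, 8],
  [0, 0, 12],
  [0, 0, 12],
  [0, 0, 10],
  [0, 0, 4],
  [0, 0, 0],
  [0, 0, 0],
], twist=[0, 0, 0, 0, 0, 0, 0, 0])

```text
time: 6.73
position: [0.4369, -0.2709, 0.0753]
tool_rot: [0.999, 0.041, -0.0, -0.0]
ft_force: [-0.8, -0.0, 0.2]
grip_width: 0.0545
```

```bash
python3 st.py; python3 roll.py w5; python3 tips.py w5|tail -5
```

```text
t 6.7333 pos [ 0.4369 -0.2709  0.0753] yaw 4.68 z [-4.e-04  4.e-04 -1.e+00] grip 0.054534076547868085 f [-0.8  -0.02  0.2 ]
[ 273   32   98  104 7462] world [ 0.5056 -0.2845  0.0355] [ 0.5497 -0.2398  0.0554] [ 0.5277 -0.2622  0.0455]
tool [ 0.0689 -0.0238  0.0203] [0.1131 0.0208 0.0402] [ 0.091  -0.0015  0.0303]
0.095 1 980 top z -0.0026 y [0.0363 0.0386 0.0415]
0.095 -1 1009 top z -0.0025 y [-0.0409 -0.0381 -0.0061]
0.11 1 200 top z -0.0026 y [0.0399 0.0406 0.0428]
0.11 -1 238 top z -0.0025 y [-0.0425 -0.0401 -0.0395]
xmax 0.11388687623150685
```

View pics/w5.png

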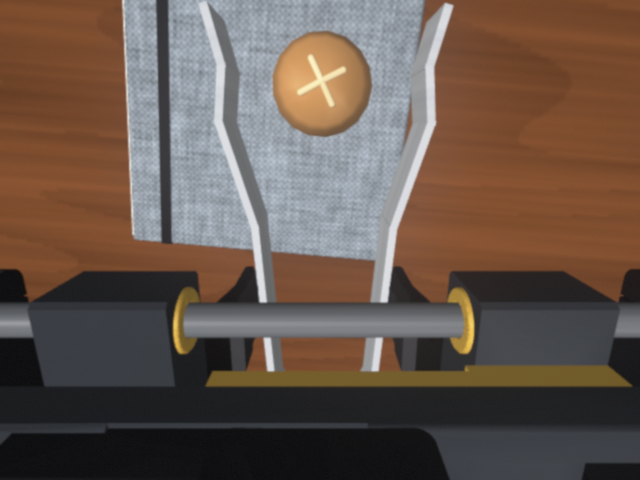

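Roll centred within about 1.5 mm (image 322,83), heights consistent. I'll descend to the grip height and close.

>>> step_arm([
  [0, -1.5, 5],
  [0, 0, 10],
  [0, 0, 10],
  [0, 0, 8],
  [0, 0, 4],
  [0, 0, 0],
  [0, 0, 0],
  [0, 0, 0],
], twist=[0, 0, 0, 0, 0, 0, 0, 0])

```text
time: 7.45
position: [0.4368, -0.2697, 0.0385]
tool_rot: [0.999, 0.041, 0.0, 0.0]
ft_force: [0.1, 1.0, -1.0]
grip_width: 0.0541
```

```bash
python3 st.py; python3 roll.py w6
```

```text
t 7.45 pos [ 0.4368 -0.2697  0.0385] yaw 4.66 z [ 1.e-04 -1.e-04 -1.e+00] grip 0.05411141824457538 f [ 0.1   1.03 -1.01]
[  263     5   124   133 12086] world [ 0.5054 -0.2847  0.0355] [ 0.5491 -0.2399  0.0563] [ 0.5273 -0.2623  0.0459]
tool [ 0.0687 -0.0227 -0.0175] [0.1125 0.0223 0.0032] [ 0.0906 -0.0002 -0.0071]
```

View pics/w6.png

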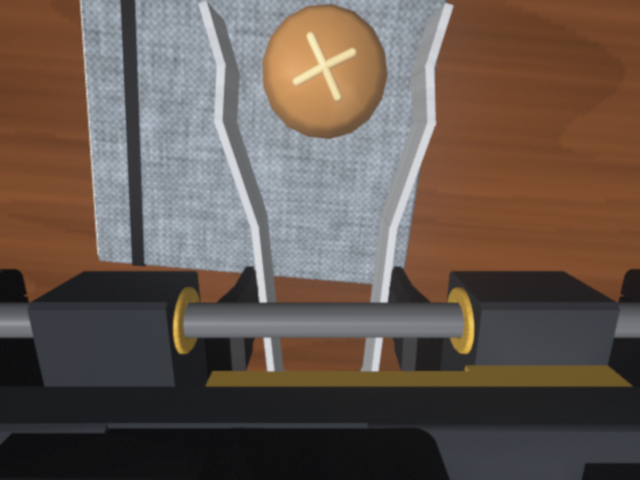

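Roll centred (325,71), 3 mm behind the waist. I'll back off 2.5 mm and close gradually.

>>> step_arm([
  [-2.5, 0, 0],
  [0, 0, 0],
  [0, 0, 0],
  [0, 0, 0],
  [0, 0, 0],
], twist=[0, 0, 0, 0, 0], jaw=47, force=25)

```text
time: 7.92
position: [0.4343, -0.2699, 0.0387]
tool_rot: [0.999, 0.041, 0.0, 0.0]
ft_force: [-0.1, 0.1, -1.1]
grip_width: 0.0474
```

>>> step_arm([
  [0, 0, 0],
  [0, 0, 0],
  [0, 0, 0],
  [0, 0, 0],
  [0, 0, 0],
  [0, 0, 0],
  [0, 0, 0],
  [0, 0, 0],
], twist=[0, 0, 0, 0, 0, 0, 0, 0], jaw=36, force=25)

```text
time: 8.58
position: [0.4343, -0.2699, 0.0386]
tool_rot: [0.999, 0.041, 0.0, 0.0]
ft_force: [-0.4, 0.2, -0.2]
grip_width: 0.0416
```

```bash
python3 st.py; python3 roll.py w7
```

```text
t 8.5833 pos [ 0.4343 -0.2699  0.0386] yaw 4.66 z [ 1.e-04 -0.e+00 -1.e+00] grip 0.04156950755120578 f [-0.41  0.2  -0.25]
[  263     0   125   131 12192] world [ 0.5054 -0.2848  0.0264] [ 0.5486 -0.239   0.056 ] [ 0.527  -0.2619  0.0412]
tool [ 0.0714 -0.0236 -0.0175] [0.1148 0.0227 0.0122] [ 0.0931 -0.0004 -0.0027]
```

View pics/w7.png

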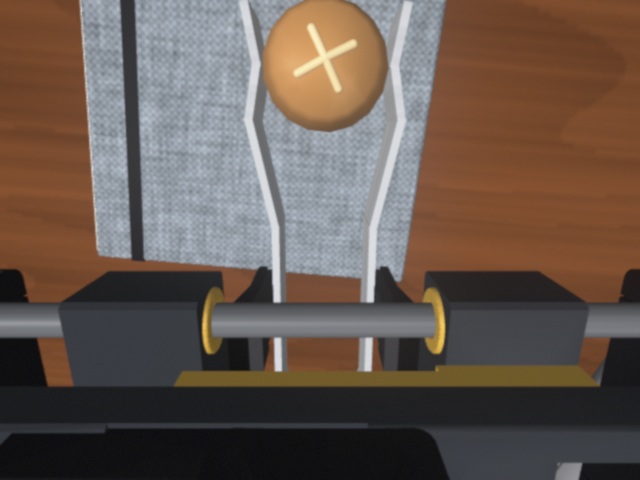

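The tips meet the roll at their waist and the opening stopped at 41.6 mm, as expected. I'll lift slowly.

>>> step_arm([
  [0, 0, -1],
  [0, 0, -2],
  [0, 0, -4],
  [0, 0, -6],
  [0, 0, -8],
  [0, 0, -8],
  [0, 0, -6],
  [0, 0, 0],
  [0, 0, 0],
], twist=[0, 0, 0, 0, 0, 0, 0, 0, 0])

```text
time: 9.38
position: [0.4346, -0.2701, 0.0743]
tool_rot: [0.999, 0.041, 0.001, 0.001]
ft_force: [-0.4, 0.2, -1.7]
grip_width: 0.0417
```

```bash
python3 st.py; python3 roll.py w8
```

```text
t 9.3833 pos [ 0.4346 -0.2701  0.0743] yaw 4.67 z [ 0.0011 -0.0011 -1.    ] grip 0.04165892081642308 f [-0.44  0.16 -1.71]
[  263     0   125   131 12065] world [ 0.5057 -0.2853  0.0531] [ 0.5488 -0.2376  0.0912] [ 0.5272 -0.2615  0.0722]
tool [ 0.0716 -0.024  -0.0173] [0.1151 0.0232 0.0208] [ 0.0934 -0.0004  0.0017]
```

View pics/w8.png

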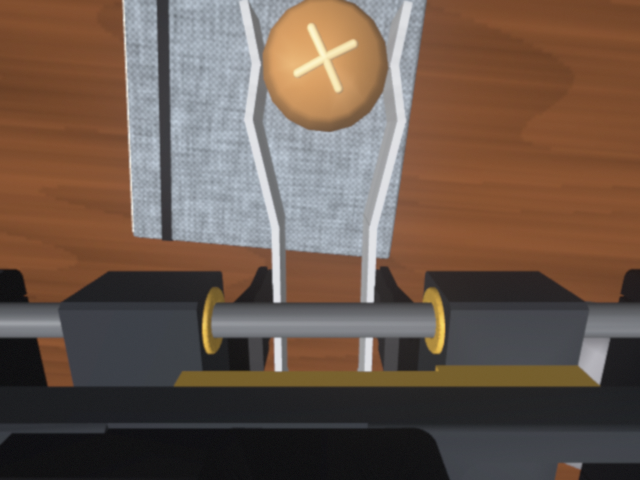

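The roll rises with the tongs and is unmoved in the tool frame. I'll raise it further.

>>> step_arm([
  [0, 0, -4],
  [0, 0, -8],
  [0, 0, -12],
  [0, 0, -14],
  [0, 0, -14],
  [0, 0, -14],
  [0, 0, -12],
  [0, 0, -8],
  [0, 0, -4],
  [0, 0, 0],
  [0, 0, 0],
  [0, 0, 0],
  [0, 0, 0],
  [0, 0, 0],
  [0, 0, 0],
  [0, 0, 0],
], twist=[0, 0, 0, 0, 0, 0, 0, 0, 0, 0, 0, 0, 0, 0, 0, 0])

```text
time: 10.77
position: [0.4342, -0.2697, 0.1632]
tool_rot: [0.999, 0.041, -0.0, -0.0]
ft_force: [-0.3, -0.5, -1.6]
grip_width: 0.0417
```

```bash
python3 st.py; python3 roll.py w9
python3 - <<'E'
from h import *
c=cam("scene"); cv2.imwrite("pics/s9.png",c["color"])
E
python3 st.py
```

```text
t 10.7667 pos [ 0.4342 -0.2697  0.1632] yaw 4.67 z [-5.e-04  5.e-04 -1.e+00] grip 0.04173919914774046 f [-0.32 -0.51 -1.61]
[  263     0   125   131 11939] world [ 0.5053 -0.2848  0.1423] [ 0.5482 -0.2373  0.1799] [ 0.5268 -0.2611  0.1611]
tool [ 0.0713 -0.0241 -0.0167] [0.1142 0.0227 0.0209] [ 0.0928 -0.0007  0.0021]
t 10.8667 pos [ 0.4342 -0.2698  0.1634] yaw 4.67 z [-3.e-04  3.e-04 -1.e+00] grip 0.041811473906643554 f [ 0.27 -0.62 -0.97]
```

View pics/s9.png

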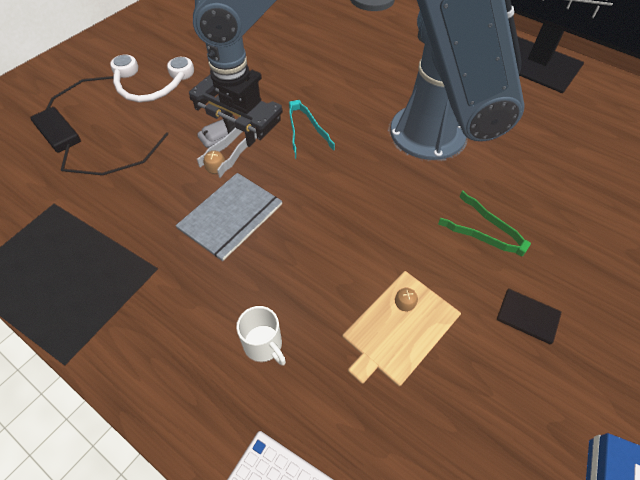

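View pics/w9.png

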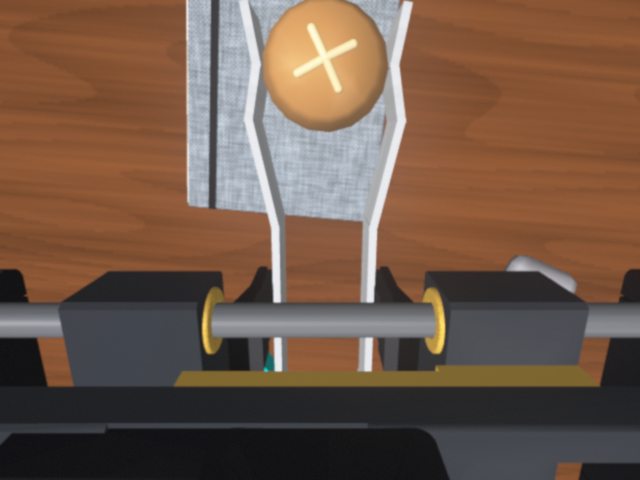

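The roll (scene 213,160) hangs in the tongs with its top at z = 0.18, so its centre is about 0.158. The other roll (406,299), mug and drive have not moved, and the mouse looks to be in place behind the gripper. I'm handing in.

```bash
python3 -c "
from rig import robot
print(robot.hand_in())"; python3 st.py
```

```text
the job is handed in; nothing more can be done
None
the job is handed in; nothing more can be done
```

I picked up the steel tongs, closed them on the notebook roll, lifted it and handed the job in at about 10.9 s with the roll still held. The hand-in gave no verdict.

**Final checks:**
- **Roll:** its centre was about 0.158 m above the desk, within about 5 mm of the tips' middle. It stayed put in the tongs during the lift.
- **Grip:** the jaws stopped at 41.7 mm on the tongs, with the grip set to 25 N. The fingers stayed about 6 cm from the roll.
- **Other objects:** the board roll, mug and drive looked unmoved in the last scene picture. The mouse was partly hidden behind the gripper there, but the arm stayed well above it.

**Disagreements:**
- The top and scene cameras differed by about 4 mm on the tongs and 7 mm on the roll, so I used the wrist camera.
- The tip pads narrow to a waist at the tips point instead of cupping the roll, so I gripped it at that waist.

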